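# Hold the sample cell in the light gate

## Task

First slide the shutter of the light gate fully away from the lamp, then pick the small glass sample cell out of its tray, gripping it by its two frosted faces only, and hold it upright in the light path between lamp and receiver, square to it, so that the light goes straight in at one clear face and out at the other through the middle of the lower half of the glass. Let nothing touch the clear faces, do not rest the cell on the gate, and leave the other things as they are. Finish while holding the cell there: do not put it down or let go.

Things in the scene. Friction and masses are not known exactly. Their poses are not given: they have to be found in the camera images.
- gate: the light gate, fixed: dark steel foot plate 90 x 184 x 12 mm with two grey posts 44 x 36 mm, 76 mm high, inner faces 104 mm apart, each with a round lens barrel (30 mm across, 5 mm proud) at 50 mm height. Origin on the underside, below mid light path; y along the light path from receiver to lamp post (left seen from the robot, the shutter before it), x across it, roughly away from the robot, z up
- gate_beam (a point): the middle of the light path, half-way between the two lenses, 50 mm above the bed, axes as the gate. From the shutter (at y = +37 mm) to the receiver's lens (at y = -47 mm) the space is free; the foot plate's top is 38 mm below this point
- shutter (a joint): travel of the steel shutter along the gate's +x (away from the robot), m: 0 to 0.008 at the start, before the lamp; 0.040 at its stop is fully open. It slides with about 2 N of friction and stays where it is left
- shutter_tab (a point): the point to grip on the black upright tab on top of the shutter: tab 16 mm along the gate's x, 10 mm along its y, from 74 to 114 mm height; this point is on its axis at 102 mm height, 41 mm to the gate's +y side of the light path, and moves with the shutter. The post beside it ends at 76 mm height
- cell: the sample cell, loose, upright, 36 x 26 mm and 90 mm high, a small white stopper at the top (above 82 mm), 0.1 to 0.17 kg. Origin at the centre of its underside, z up. The two frosted, white faces look along its own +x and -x (36 mm apart, 26 mm wide, from 8 to 82 mm height); the two clear glass faces look along +y and -y, set back 2 mm behind the frosted edges. The two ways round are alike
- cell_window (a point): the point on the cell's axis 30 mm above its underside, through which the light should go
- cell_grip (a point): the point on the cell's axis 66 mm above its underside, a good height to grip
- cell_frosted_a: the frosted face plate at the cell's -x side, 5 x 26 x 74 mm, origin at its lower end
- cell_frosted_b: the frosted face plate at the cell's +x side, the same
- cell_clear_a: the clear glass pane at the cell's -y side, 25 x 3 x 73 mm, origin at its lower end; not to be touched
- cell_clear_b: the clear glass pane at the cell's +y side, the same; not to be touched
- cell_tray: low open aluminium tray, fixed, 84 x 80 mm with walls 12 mm high and 4 mm thick, floor 4 mm thick; the cell stands in it. Origin at the centre of its underside
- wedge: bystander: hardwood wedge lying flat, 30 x 100 x 20 mm, long along its y, origin at the centre of its underside
- nut: bystander: hex nut, 24 mm across, 13 mm high, origin at the centre of its underside
- short_block: bystander: wood block lying flat, 45 x 122 x 26 mm, long along its y, origin at the centre of its underside

How it is judged:
By the outcome, as a careful person would: the job done as asked, in the order asked, and still so for the second after the job is handed in, while the arm keeps its last pose, push and grip.
It also fails if it takes over 54 s, if anything falls off the work surface, if the arm or the gripper's body presses on something with over 40 N, if the wrist force passes 120 N, or if a joint passes its speed limit or range.

## Robot

A 7-joint arm with a two-finger parallel gripper is mounted at the origin on the work surface; the furniture and walls round the work are solid. World frame = base frame: x ahead of the robot, y to its left, z up, the work surface at z = 0. Lengths are in m, angles in rad, forces in N, time in s.
With the tool pointing down it reaches from about 0.4 to 0.75 m from the base axis. Payload 19.5 kg.
Tool frame: the origin (TCP) lies at the very end of the fingers, on their centre line; the grasp point (between the pads) lies 19 mm behind it; z points along the fingers, y is the line along which they close (so a half turn about z gives the same grasp; the last joint's range is limited). The gripper opens to 85 mm and grips with 20 to 120 N. Pads are 22 mm wide; open, the fingers measure 114 mm over their backs; the gripper's body (76 mm by 85 mm) begins 54 mm behind the grasp point. The pads swing forward as they close: fully open they stand 13 mm farther back than shut.
Start: joints at [-1.3, 0.707, -0.028, 1.485, 0.022, 0.951, -0.075], TCP at [0.177, 0.547, 0.231] pointing down, gripper open.
Joint ranges: [-2.71, 2.71], [-0.32, 2.16], [-1.57, 1.52], [0, 2.45], [-1.46, 4.6], [0, 2.02], [-2.83, 2.83]. Speed limits (rad/s): [1.89, 1.89, 2.57, 2.57, 3.01, 3.01, 3.01].

## Interface

Orientations are given as a 3x3 rotation matrix whose columns are the frame's x, y, z axes.
In Python, from workcell import robot gives the robot as it stands.
- The arm moves only by the tool play_rows, never from a script. Its argument "rows" is a list of rows, each a list of 3 entries, a list of its own where there are three numbers: the turn, a rotation vector about the tool's x, y, z in units of 90 degrees (1.0 is 90 degrees), then the shift along the tool's x, y, z in units of 50 cm (1.0 is 50 cm), then the closure, from -1 (fully open) to 1 (shut). In form: [[[rx, ry, rz], [dx, dy, dz], gripper], ...]. A call has 1 to 20 rows; each row is the pose to reach, as a shift and turn from the pose commanded when the call began, along the tool's axes at that moment; what a row does not reach only later rows make up. A row lasts 1/8 s, in which the tool goes at most 62.5 mm and 10.7 degrees, less where a joint would pass 70% of its speed; a pose out of reach is approached as far as the arm can. A call with a number of a shift or a turn outside -1 to 1 is refused whole. A call with a gripper value outside its range is refused whole. The fingers move at their own pace and stop on an object; "newtons" is the grip in N (left out, the last holds). Time passes only in rows, so rows that repeat a pose let the fingers close. It gives the time, the measured TCP pose, the force and the opening at its end, in the units of the state.
- robot.get_obs(): the state, without advancing time (a new reading comes with each control period).
- robot.get_image(name): name is "scene" or "top" or "wrist"; returns a dict with "color" (420x560x3 uint8, red, green, blue), "vertical_fov" (degrees; the focal length in pixels is half the picture's height over the tangent of half this angle, whatever the lens; pixels are square), "cx", "cy" (the principal point, pixels), "world_from_camera" (4x4, takes a point from camera to world coordinates). Camera axes: x right, y up, looking along -z (the intrinsics and any distortion apply to the point x, -y, -z); pixel columns grow to the right and rows downward; lengths in m; the calibration is good to about 2 mm. A picture is of the moment at which its call begins. There is no depth.
- robot.sign_off(): hands the job in, once; it reports no verdict.
The state is a dict: "time": time; "joint_pos": joint angles; "qvel": joint speeds; "tau": joint torques, N m; "tool_pos": TCP position; "ee_rot": TCP orientation; "force": force on the tool from outside, world axes, zero at the start; "torque": the same for the moment, N m; "gripper_width": finger opening in m.
Only numpy, scipy, OpenCV 4.12 (cv2) and the standard library are available. Lean on these libraries where they do the work, as an engineer would, in place of code of your own. Each camera call takes 0.05 s, during which the arm holds its last target. There are 200 camera calls.

## Working session

There is one attempt and no reset: what is moved stays moved. The work goes in short steps, Python scripts to look and compute and a tool call to move; the robot and the scene stay as the last step left them, time stands still between calls to the robot, and variables do not carry over. Pictures are saved under pics/ and viewed, on a budget of 10 in all, crops included, one or two more only if the job needs it, and the job is handed in when it is done.

Besides the shell and the picture viewer there is one more tool, called after "Request:" by a JSON object that holds its "fn" and its "kwargs", one argument or row to a line. play_rows: Moves the arm, as the interface text tells. Its arguments: {"type":"object","properties":{"rows":{"type":"array"},"newtons":{"type":"number"}},"required":["rows"]}

```bash
mkdir -p pics; ls; python3 - <<'E'
from workcell import robot
import cv2,json,numpy as np
o=robot.get_obs();print({k:np.round(v,4).tolist() for k,v in o.items()})
for n in("scene","top"):
    d=robot.get_image(n);cv2.imwrite(f"pics/{n}0.png",d["color"][:,:,::-1])
    print(n,{k:(np.round(v,4).tolist()) for k,v in d.items() if k!="color"})
E
```

```text
pics
{'time': 0.0, 'joint_pos': [-1.2997, 0.7071, -0.0276, 1.485, 0.022, 0.9509, -0.0755], 'qvel': [-0.0005, -0.0002, -0.0021, -0.001, 0.0013, -0.0001, -0.0], 'tau': [-0.0003, -88.3216, 1.2345, -23.6184, 0.0169, 0.006, 0.0], 'tool_pos': [0.1769, 0.5469, 0.2308], 'ee_rot': [[-0.9515, 0.3078, -0.0003], [0.3078, 0.9515, -0.001], [0.0, -0.001, -1.0]], 'force': [0.4689, 0.3319, 0.0663], 'torque': [0.0057, -0.0462, 0.0492], 'gripper_width': 0.0854}
scene {'vertical_fov': 43.01, 'cx': 277.9308, 'cy': 218.3206, 'world_from_camera': [[-0.5611, 0.3722, -0.7394, -0.2338], [-0.8278, -0.2498, 0.5024, 0.5855], [0.0024, 0.8939, 0.4482, 0.4884], [0.0, 0.0, 0.0, 1.0]]}
top {'vertical_fov': 57.702, 'cx': 280.4928, 'cy': 210.7956, 'world_from_camera': [[-0.0084, 0.9968, -0.0792, 0.3963], [-0.9999, -0.0092, -0.0097, 0.1025], [-0.0104, 0.0791, 0.9968, 0.9223], [0.0, 0.0, 0.0, 1.0]]}
```

View pics/scene0.png

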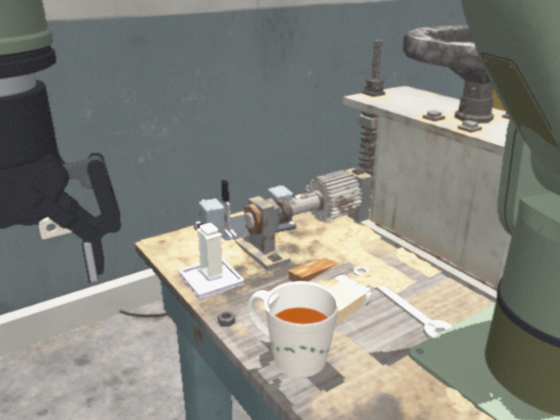

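View pics/top0.png

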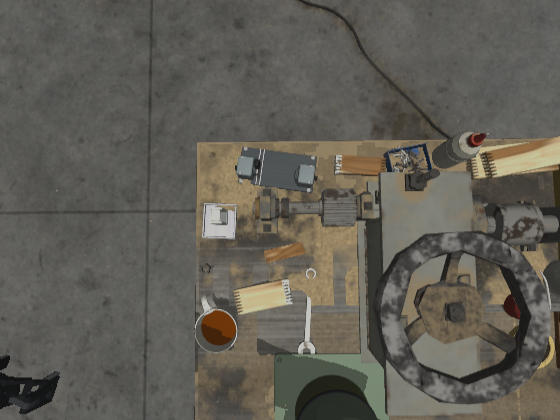

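The scene shows the tray with the cell at about (210,255) and the gate behind it at about (235,215), with the black tab at (226,190). From the top the tray is at (220,221) and the gate at (278,170), and a shaft assembly sits between them at (265–380,207). I'll enlarge that region next.

```bash
cat > h.py <<'E'
import numpy as np,cv2
def ray(d,px):
    f=210/np.tan(np.radians(d["vertical_fov"])/2);T=np.array(d["world_from_camera"])
    p=np.atleast_2d(px).astype(float)
    v=np.c_[(p[:,0]-d["cx"])/f,-(p[:,1]-d["cy"])/f,-np.ones(len(p))]@T[:3,:3].T
    return T[:3,3],v
def onplane(d,px,z):
    c,v=ray(d,px);return c+v*((z-c[2])/v[:,2])[:,None]
def proj(d,P):
    f=210/np.tan(np.radians(d["vertical_fov"])/2);T=np.array(d["world_from_camera"])
    q=(np.atleast_2d(P)-T[:3,3])@T[:3,:3]
    return np.c_[d["cx"]+f*q[:,0]/-q[:,2],d["cy"]-f*q[:,1]/-q[:,2]]
E
python3 - <<'E'
from workcell import robot
import cv2,numpy as np
from h import *
t=robot.get_image("top");s=robot.get_image("scene")
def crop(d,x0,y0,w,h,k):
    c=d["color"][y0:y0+h,x0:x0+w,::-1];return cv2.resize(c,None,fx=k,fy=k,interpolation=cv2.INTER_CUBIC)
a=crop(t,195,140,133,100,6)   # 798x600
cv2.imwrite("pics/topc.png",a)
cv2.imwrite("pics/scc.png",crop(s,170,160,160,120,5))
for px,z in(((220,221),.012),((278,170),.012),((246,165),.076),((305,172),.076),((263,207),.05),((207,268),.013),((198,143),0),((350,400),0)):
    print(px,z,onplane(t,px,z).round(3))
E
```

```text
(220, 221) 0.012 [[0.445 0.256 0.012]]
(278, 170) 0.012 [[0.568 0.117 0.012]]
(246, 165) 0.076 [[0.568 0.187 0.076]]
(305, 172) 0.076 [[0.55  0.055 0.076]]
(263, 207) 0.05 [[0.475 0.151 0.05 ]]
(207, 268) 0.013 [[0.334 0.287 0.013]]
(198, 143) 0 [[0.639 0.314 0.   ]]
(350, 400) 0 [[ 0.026 -0.047  0.   ]]
```

View pics/topc.png

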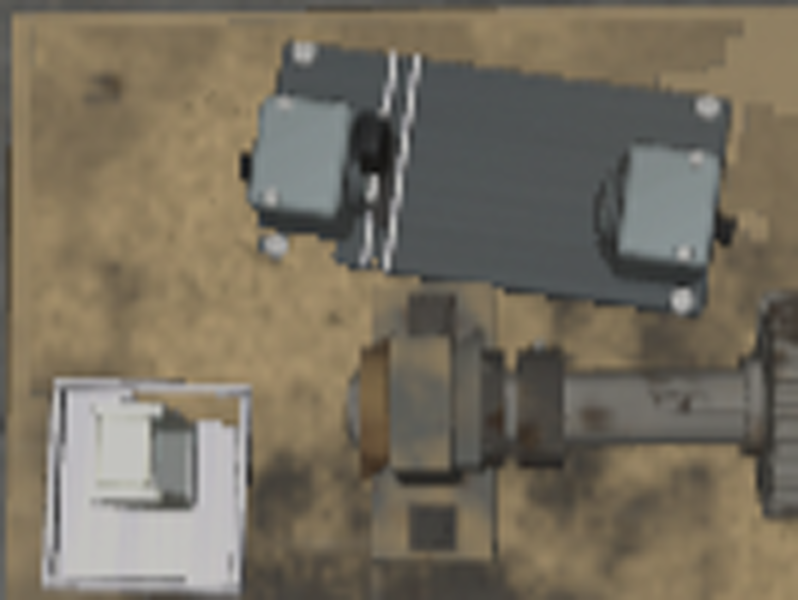

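View pics/scc.png

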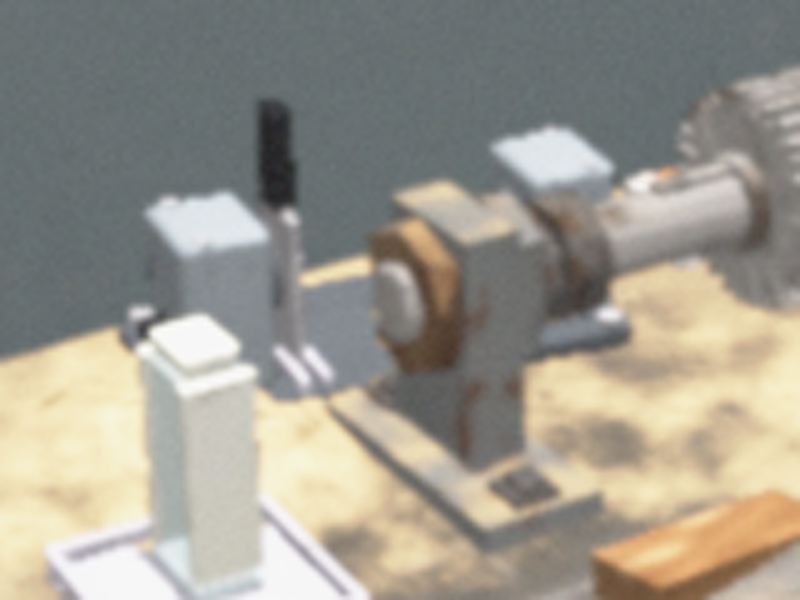

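The crop shows lamp post top centre (301,158), receiver post top centre (669,206), tab at about (372,140) and cell top centre at about (128,452). The frosted faces look along roughly world ±x. The bearing block next to the gate stays clear of the tool.

```bash
cat >> h.py <<'E'
def rel(o,target,yaw):
    """shift (units of .5 m, tool axes) and turn (units of 90deg) to a down-pointing pose with tool y at yaw"""
    from scipy.spatial.transform import Rotation as R
    Rc=np.array(o["ee_rot"]);y=np.array([np.cos(yaw),np.sin(yaw),0]);z=np.array([0,0,-1.])
    Rt=np.c_[np.cross(y,z),y,z]
    return (R.from_matrix(Rc.T@Rt).as_rotvec()/(np.pi/2)).round(4),(Rc.T@(np.array(target)-o["tool_pos"])/.5).round(4)
E
python3 - <<'E'
from workcell import robot
from h import *
t=robot.get_image("top");o=robot.get_obs()
c=lambda x,y:((x+.5)/6-.5+195,(y+.5)/6-.5+140)
A=onplane(t,c(301,158),.076)[0];B=onplane(t,c(669,206),.076)[0]
m=(A+B)/2;yaw=np.arctan2(*(A-B)[:2]);print(A,B,np.linalg.norm(A-B),m,np.degrees(yaw))
print("tabtop",onplane(t,c(375,120),.114),"cell",onplane(t,c(128,452),.082))
print(rel(o,[.5,.18,.33],-yaw))
E
```

```text
[0.56563609 0.19027563 0.076     ] [0.54602504 0.05259391 0.076     ] 0.13907137558612878 [0.55583057 0.12143477 0.076     ] 8.106541307171694
tabtop [[0.571555   0.15975822 0.114     ]] cell [[0.45527376 0.25364409 0.082     ]]
(array([-3.000e-04,  2.000e-04,  8.909e-01]), array([-0.8407, -0.4996, -0.1976]))
```

Request:
{"fn": "play_rows", "kwargs": {
  "rows": [
    [[0,0,0.1],[-0.08,-0.05,-0.1],-1],
    [[0,0,0.89],[-0.84,-0.5,-0.2],-1],
    [[0,0,0.89],[-0.84,-0.5,-0.2],-1],
    [[0,0,0.89],[-0.84,-0.5,-0.2],-1],
    [[0,0,0.89],[-0.84,-0.5,-0.2],-1],
    [[0,0,0.89],[-0.84,-0.5,-0.2],-1],
    [[0,0,0.89],[-0.84,-0.5,-0.2],-1],
    [[0,0,0.89],[-0.84,-0.5,-0.2],-1],
    [[0,0,0.89],[-0.84,-0.5,-0.2],-1],
    [[0,0,0.89],[-0.84,-0.5,-0.2],-1],
    [[0,0,0.89],[-0.84,-0.5,-0.2],-1],
    [[0,0,0.89],[-0.84,-0.5,-0.2],-1]
  ]
}}

```text
time: 1.75
tool_pos: [0.499, 0.181, 0.3313]
ee_rot: [[0.138, 0.99, -0.0], [0.99, -0.138, 0.0], [0.0, -0.0, -1.0]]
force: [-0.1, 0.6, -0.4]
gripper_width: 0.0855
```

```bash
python3 - <<'E'
from workcell import robot
from h import *
import pickle
w=robot.get_image("wrist");pickle.dump(w,open("w1.pkl","wb"))
cv2.imwrite("pics/w1.png",cv2.resize(w["color"][:,:,::-1],(800,600),interpolation=cv2.INTER_CUBIC))
o=robot.get_obs();print(o["time"],o["tool_pos"],o["ee_rot"],o["joint_pos"],w["vertical_fov"],np.round(w["world_from_camera"],3))
E
```

```text
1.8 [0.49916541 0.18081646 0.33132471] [[ 1.37983143e-01  9.90434573e-01 -9.00570836e-05]
 [ 9.90434563e-01 -1.37983125e-01  1.82680261e-04]
 [ 1.68506489e-04 -1.14402445e-04 -9.99999979e-01]] [-0.60387934  0.56018476  0.36958181  1.46925591 -0.21192316  1.15163654
 -0.33785449] 61.30608506009809 [[ 0.99   0.133  0.036  0.509]
 [-0.138  0.954  0.266  0.248]
 [ 0.001 -0.269  0.963  0.473]
 [ 0.     0.     0.     1.   ]]
```

View pics/w1.png

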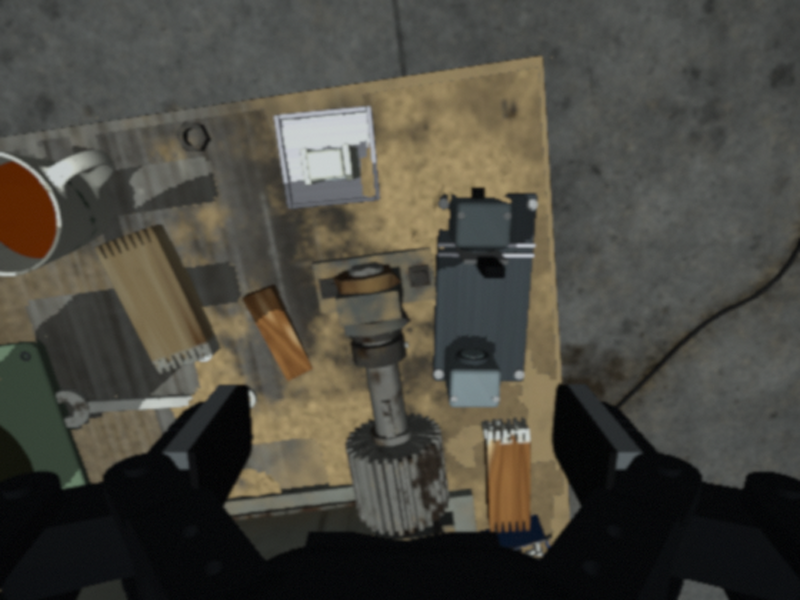

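The wrist view shows the tray at about (327,157), the cell at (327,163), lamp post (482,222), tab (491,266) and receiver post (474,387). I'll enlarge the gate and the cell to measure them.

```bash
python3 - <<'E'
import pickle
from h import *
w=pickle.load(open("w1.pkl","rb"));im=w["color"][:,:,::-1]
g=cv2.resize(im[130:290,300:385],None,fx=3.75,fy=3.75,interpolation=cv2.INTER_CUBIC)
c=cv2.resize(im[70:150,190:270],None,fx=5.9,fy=5.9,interpolation=cv2.INTER_CUBIC)
C=np.zeros((600,800,3),np.uint8);C[:g.shape[0],:g.shape[1]]=g;C[:472,325:797]=c
cv2.imwrite("pics/w1c.png",np.clip(C*1.4,0,255).astype(np.uint8))
E
```

```text
(no output)
```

View pics/w1c.png

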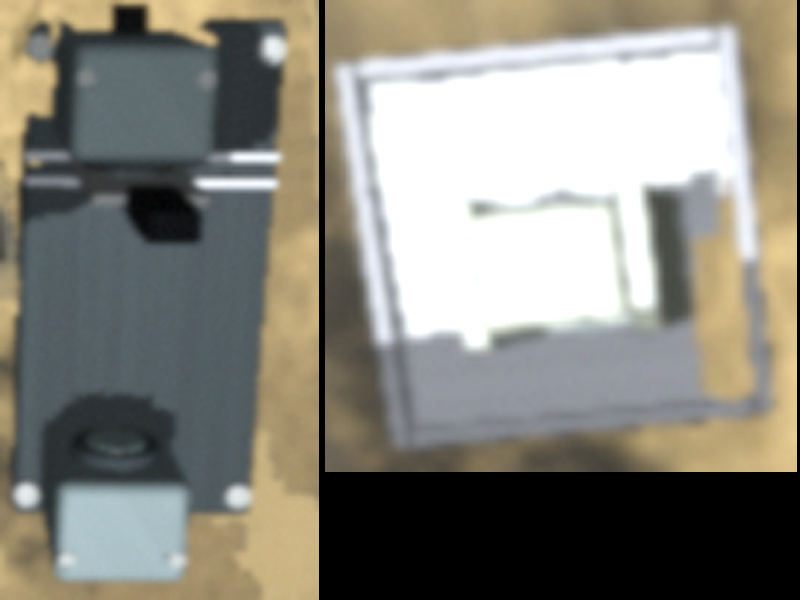

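```bash
python3 - <<'E'
import pickle
from h import *
from workcell import robot
w=pickle.load(open("w1.pkl","rb"))
g=lambda x,y:((x+.5)/3.75-.5+300,(y+.5)/3.75-.5+130)
c=lambda x,y:((x-325+.5)/5.9-.5+190,(y+.5)/5.9-.5+70)
A=onplane(w,g(145,102),.076)[0];B=onplane(w,g(122,532),.076)[0]
m=(A+B)/2;d=(A-B)[:2];y=d/np.linalg.norm(d);x=np.array([y[1],-y[0]])
print("A",A,"B",B,np.linalg.norm(d),"mid",m,"gate x dir deg",np.degrees(np.arctan2(x[1],x[0])))
F=[onplane(w,g(*p),.012)[0] for p in((30,490),(238,497),(273,48))];print("bolts",np.round(F,4))
for q in F+[onplane(w,g(174,225),.114)[0]]: print("in gate",((q-m)[:2]@x).round(4),((q-m)[:2]@y).round(4))
k=[onplane(w,c(*p),.086)[0][:2] for p in((467,207),(645,187),(660,319),(478,350))]
print("cell",np.mean(k,0),[np.linalg.norm(k[i]-k[i-1]).round(4) for i in range(4)],np.degrees(np.arctan2(*(k[1]-k[0])[::-1])),np.degrees(np.arctan2(*(k[2]-k[3])[::-1])))
k=[onplane(w,c(*p),.012)[0][:2] for p in((338,65),(735,25),(772,412),(398,446))]
print("tray",np.mean(k,0),[np.linalg.norm(k[i]-k[i-1]).round(4) for i in range(4)])
E
```

```text
A [0.56586631 0.19370844 0.076     ] B [0.54525706 0.05611365 0.076     ] 0.1391296812733161 mid [0.55556169 0.12491104 0.076     ] gate x dir deg -8.518562550203207
bolts [[0.5187 0.0469 0.012 ]
 [0.5956 0.0333 0.012 ]
 [0.6201 0.1971 0.012 ]]
in gate -0.0249 -0.0826
in gate 0.0532 -0.0846
in gate 0.0531 0.081
in gate 0.0036 0.0403
cell [0.45550768 0.25474838] [np.float64(0.0247), np.float64(0.0318), np.float64(0.0227), np.float64(0.0334)] -1.8116872223674934 1.4271673765405581
tray [0.44585297 0.26098342] [np.float64(0.0783), np.float64(0.0828), np.float64(0.0787), np.float64(0.0817)]
```

Request:
{"fn": "play_rows", "kwargs": {
  "rows": [
    [[0,0,0.004],[-0.017,0.136,0.1],-0.1],
    [[0,0,0.004],[-0.017,0.136,0.2],-0.1],
    [[0,0,0.004],[-0.017,0.136,0.3],-0.1],
    [[0,0,0.004],[-0.017,0.136,0.36],-0.1],
    [[0,0,0.004],[-0.017,0.136,0.36],-0.1],
    [[0,0,0.004],[-0.017,0.136,0.36],-0.1]
  ],
  "newtons": 20
}}

```text
time: 2.55
tool_pos: [0.5662, 0.1624, 0.1527]
ee_rot: [[0.145, 0.989, 0.002], [0.989, -0.145, 0.0], [0.001, 0.002, -1.0]]
force: [-0.1, 0.2, 0.0]
gripper_width: 0.0471
```

```bash
python3 - <<'E'
from workcell import robot
from h import *
import pickle
t=robot.get_image("wrist");s=robot.get_image("scene")
c=cv2.resize(s["color"][170:240,190:270,::-1],None,fx=4,fy=4,interpolation=cv2.INTER_CUBIC)
C=np.zeros((420,880,3),np.uint8);C[:,:560]=t["color"][:,:,::-1];C[:280,560:]=c
C=cv2.resize(C,(800,382));cv2.imwrite("pics/w2.png",C)
o=robot.get_obs();print(o["tool_pos"],o["gripper_width"])
from h import proj
print(proj(t,[.5654,.163,.114]),proj(t,[.5557,.123,.05]))
E
```

```text
[0.56628251 0.16237361 0.15281604] 0.04688487639916576
[[278.09247534 243.37497692]] [[273.67469135 264.77613699]]
```

View pics/w2.png

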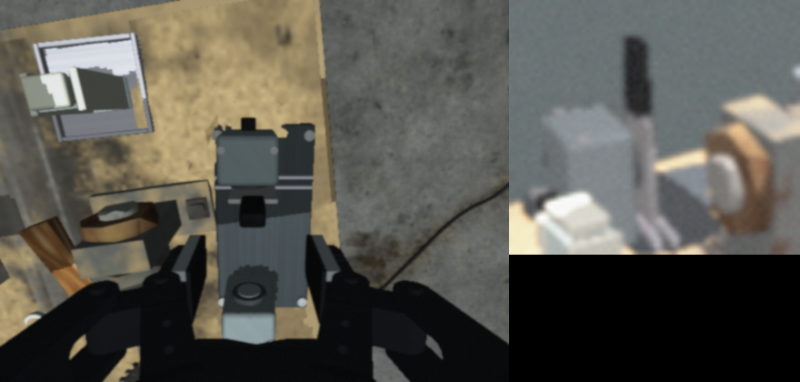

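The wrist view (scaled 0.909) shows the tab top centred at about (252,219). That matches my projected point (278,243) at full scale. The tab lies between the fingers, so I go down and close.

Request:
{"fn": "play_rows", "kwargs": {
  "rows": [
    [[0,0,0],[0,0,0.05],-0.1],
    [[0,0,0],[0,0,0.1],-0.1],
    [[0,0,0],[0,0,0.138],-0.1],
    [[0,0,0],[0,0,0.138],-0.1],
    [[0,0,0],[0,0,0.138],0.4],
    [[0,0,0],[0,0,0.138],1],
    [[0,0,0],[0,0,0.138],1],
    [[0,0,0],[0,0,0.138],1],
    [[0,0,0],[0,0,0.138],1]
  ],
  "newtons": 20
}}

```text
time: 3.78
tool_pos: [0.5662, 0.1622, 0.0834]
ee_rot: [[0.146, 0.989, 0.001], [0.989, -0.146, 0.0], [0.001, 0.001, -1.0]]
force: [-0.9, 0.2, 8.0]
gripper_width: 0.0155
```

Request:
{"fn": "play_rows", "kwargs": {
  "rows": [
    [[0,0,0],[0,0.012,-0.002],1],
    [[0,0,0],[0,0.024,-0.003],1],
    [[0,0,0],[0,0.036,-0.003],1],
    [[0,0,0],[0,0.048,-0.003],1],
    [[0,0,0],[0,0.06,-0.003],1],
    [[0,0,0],[0,0.06,-0.003],1],
    [[0,0,0],[0,0.06,-0.003],1]
  ],
  "newtons": 20
}}

```text
time: 4.65
tool_pos: [0.5956, 0.1578, 0.0837]
ee_rot: [[0.146, 0.989, 0.0], [0.989, -0.146, 0.0], [0.0, 0.0, -1.0]]
force: [3.1, 4.9, -14.7]
gripper_width: 0.0155
```

Request:
{"fn": "play_rows", "kwargs": {
  "rows": [
    [[0,0,0],[0,0.003,0],1],
    [[0,0,0],[0,0.006,0],1],
    [[0,0,0],[0,0.006,0],1],
    [[0,0,0],[0,0.006,0],1]
  ]
}}

```text
time: 5.15
tool_pos: [0.5983, 0.1574, 0.0837]
ee_rot: [[0.146, 0.989, -0.0], [0.989, -0.146, 0.0], [-0.0, -0.0, -1.0]]
force: [0.1, 5.2, -14.5]
gripper_width: 0.0154
```

Request:
{"fn": "play_rows", "kwargs": {
  "rows": [
    [[0,0,0],[0,0.002,0],1],
    [[0,0,0],[0,0.004,0],1],
    [[0,0,0],[0,0.004,0],1],
    [[0,0,0],[0,0.004,0],1]
  ]
}}

```text
time: 5.65
tool_pos: [0.6002, 0.1571, 0.0837]
ee_rot: [[0.146, 0.989, -0.001], [0.989, -0.146, 0.0], [0.0, -0.001, -1.0]]
force: [-2.1, 6.2, -12.6]
gripper_width: 0.0153
```

Request:
{"fn": "play_rows", "kwargs": {
  "rows": [
    [[0,0,0],[0,0.002,0],1],
    [[0,0,0],[0,0.004,0],1],
    [[0,0,0],[0,0.004,0],1]
  ]
}}

```text
time: 6.02
tool_pos: [0.6004, 0.1571, 0.0836]
ee_rot: [[0.145, 0.989, -0.005], [0.989, -0.145, 0.0], [-0.0, -0.005, -1.0]]
force: [-15.7, 4.9, -4.1]
gripper_width: 0.0158
```

Request:
{"fn": "play_rows", "kwargs": {
  "rows": [
    [[0,0,0],[0,0.002,0],1],
    [[0,0,0],[0,0.004,0],1],
    [[0,0,0],[0,0.004,0],1]
  ]
}}

```text
time: 6.4
tool_pos: [0.6006, 0.1571, 0.0835]
ee_rot: [[0.145, 0.989, -0.009], [0.989, -0.145, 0.001], [-0.001, -0.009, -1.0]]
force: [-29.0, 6.0, 5.7]
gripper_width: 0.0155
```

The force jump shows the shutter is at its stop. I'll relax the push, open and lift.

Request:
{"fn": "play_rows", "kwargs": {
  "rows": [
    [[0,0,0],[0,-0.006,0],1],
    [[0,0,0],[0,-0.008,0],1],
    [[0,0,0],[0,-0.008,0],-0.1],
    [[0,0,0],[0,-0.008,0],-0.1],
    [[0,0,0],[0,-0.008,0],-0.1],
    [[0,0,0],[0,-0.008,-0.1],-0.1],
    [[0,0,0],[0,-0.008,-0.2],-0.1],
    [[0,0,0],[0,-0.008,-0.3],-0.1],
    [[0,0,0],[0,-0.008,-0.34],-1],
    [[0,0,0],[0,-0.008,-0.34],-1]
  ]
}}

```text
time: 7.65
tool_pos: [0.6009, 0.1568, 0.2552]
ee_rot: [[0.146, 0.989, 0.002], [0.989, -0.146, 0.0], [0.001, 0.002, -1.0]]
force: [0.4, -0.1, -0.6]
gripper_width: 0.0806
```

```bash
python3 - <<'E'
from workcell import robot
from h import *
o=robot.get_obs();print(o["tool_pos"],o["force"])
# hover: cell seen from the wrist cam, keep cam roughly above: TCP 75 mm to -y of cell
print(rel(o,[.45,.195,.24],np.radians(0)))
E
```

```text
[0.60090669 0.15682699 0.25516848] [ 0.42502749 -0.05907806 -0.648315  ]
(array([ 0.0015, -0.0004, -0.0933]), array([ 0.0314, -0.3098,  0.0296]))
```

Request:
{"fn": "play_rows", "kwargs": {
  "rows": [
    [[0,0,-0.047],[0.015,-0.1,0.03],-1],
    [[0,0,-0.094],[0.031,-0.2,0.03],-1],
    [[0,0,-0.094],[0.031,-0.31,0.03],-1],
    [[0,0,-0.094],[0.031,-0.31,0.03],-1],
    [[0,0,-0.094],[0.031,-0.31,0.03],-1],
    [[0,0,-0.094],[0.031,-0.31,0.03],-1]
  ]
}}

```text
time: 8.4
tool_pos: [0.45, 0.1945, 0.2384]
ee_rot: [[-0.0, 1.0, 0.0], [1.0, 0.0, -0.001], [-0.001, 0.0, -1.0]]
force: [0.1, 0.1, 0.1]
gripper_width: 0.0854
```

```bash
python3 - <<'E'
from workcell import robot
from h import *
import pickle
w=robot.get_image("wrist");o=robot.get_obs();pickle.dump((w,o),open("w3.pkl","wb"))
p=proj(w,[.4555,.2547,.086])[0];x0=int(p[0])-65;y0=max(0,int(p[1])-50);print(p,x0,y0,o["tool_pos"],o["ee_rot"][:,1])
c=w["color"][y0:y0+100,x0:x0+130,::-1]
cv2.imwrite("pics/w3.png",cv2.resize(c,None,fx=6,fy=6,interpolation=cv2.INTER_CUBIC))
E
```

```text
[287.01325883 123.64694146] 222 73 [0.44992347 0.19454143 0.23841309] [ 9.99999856e-01  5.33040559e-04 -6.76281887e-05]
```

View pics/w3.png

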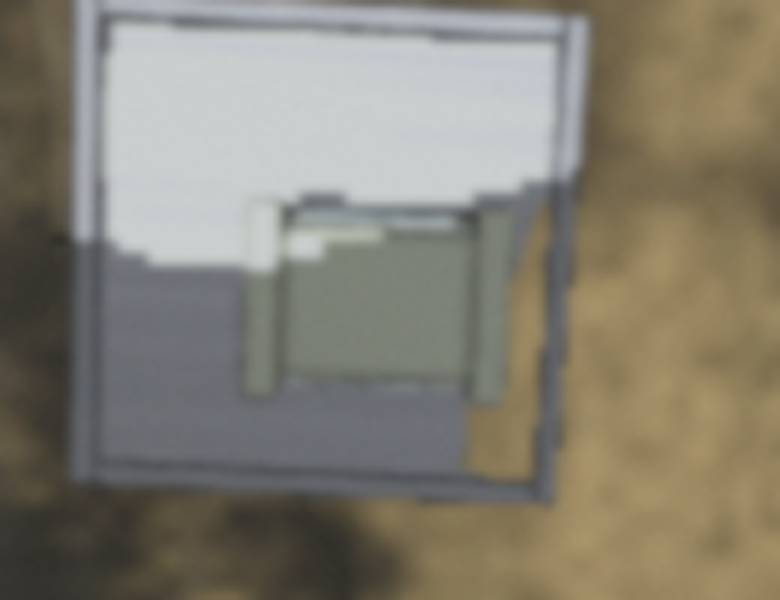

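The view shows the frosted plates' top corners at about (249,200), (514,205), (505,402) and (245,397), and the tray corners at (85,0), (588,18), (550,500) and (75,480).

```bash
python3 - <<'E'
from workcell import robot
from h import *
import pickle
w,o=pickle.load(open("w3.pkl","rb"))
c=lambda x,y:((x+.5)/6-.5+222,(y+.5)/6-.5+73)
k=np.array([onplane(w,c(*p),.086)[0][:2] for p in((249,200),(514,205),(505,402),(245,397))])
print(k.round(4),"centre",k.mean(0))
print([np.linalg.norm(k[i]-k[i-1]).round(4) for i in range(4)])
a=np.degrees([np.arctan2(*(k[1]-k[0])[::-1]),np.arctan2(*(k[2]-k[3])[::-1]),np.arctan2(*(k[0]-k[3])[::-1])-np.pi/2,np.arctan2(*(k[1]-k[2])[::-1])-np.pi/2]);print(a)
yaw=np.radians((a[0]+a[1]+a[2]+a[3])/4)
print(rel(o,[*k.mean(0),.17],yaw),rel(o,[*k.mean(0),.051],yaw))
E
```

```text
[[0.4364 0.2684]
 [0.4715 0.2677]
 [0.4708 0.2421]
 [0.4355 0.2428]] centre [0.45357673 0.25524427]
[np.float64(0.0256), np.float64(0.0351), np.float64(0.0256), np.float64(0.0353)]
[-1.00947289 -1.06107178 -1.97977538 -1.57184351]
(array([-0.    ,  0.0003,  0.016 ]), array([0.1215, 0.0074, 0.1368])) (array([-0.    ,  0.0003,  0.016 ]), array([0.1216, 0.0074, 0.3748]))
```

Request:
{"fn": "play_rows", "kwargs": {
  "rows": [
    [[0,0,0.016],[0.06,0.004,0],-0.5],
    [[0,0,0.016],[0.121,0.0075,0],-0.5],
    [[0,0,0.016],[0.121,0.0075,0.06],-0.5],
    [[0,0,0.016],[0.121,0.0075,0.13],-0.5],
    [[0,0,0.016],[0.121,0.0075,0.19],-0.5],
    [[0,0,0.016],[0.121,0.0075,0.25],-0.5],
    [[0,0,0.016],[0.121,0.0075,0.31],-0.5],
    [[0,0,0.016],[0.121,0.0075,0.36],-0.5],
    [[0,0,0.016],[0.121,0.0075,0.374],-0.5],
    [[0,0,0.016],[0.121,0.0075,0.374],-0.5],
    [[0,0,0.016],[0.121,0.0075,0.374],-0.5]
  ],
  "newtons": 40
}}

```text
time: 9.82
tool_pos: [0.4534, 0.2556, 0.0526]
ee_rot: [[0.024, 1.0, 0.001], [1.0, -0.024, 0.0], [0.001, 0.001, -1.0]]
force: [0.1, 0.5, 0.4]
gripper_width: 0.064
```

Request:
{"fn": "play_rows", "kwargs": {
  "rows": [
    [[0,0,0],[0,0,0],-0.1],
    [[0,0,0],[0,0,0],0.1],
    [[0,0,0],[0,0,0],0.2],
    [[0,0,0],[0,0,0],0.4],
    [[0,0,0],[0,0,0],1],
    [[0,0,0],[0,0,0],1],
    [[0,0,0],[0,0,0],1],
    [[0,0,0],[0,0,0],1]
  ],
  "newtons": 40
}}

```text
time: 10.82
tool_pos: [0.453, 0.2555, 0.0522]
ee_rot: [[0.024, 1.0, 0.0], [1.0, -0.024, 0.0], [0.0, 0.0, -1.0]]
force: [-1.6, 1.0, 7.3]
gripper_width: 0.0356
```

Request:
{"fn": "play_rows", "kwargs": {
  "rows": [
    [[0,0,0],[0,0,-0.02],1],
    [[0,0,0],[0,0,-0.06],1],
    [[0,0,0],[0,0,-0.11],1],
    [[0,0,0],[0,0,-0.17],1],
    [[0,0,0],[0,0,-0.23],1],
    [[0,0,0],[0,0,-0.29],1],
    [[0,0,0],[0,0,-0.32],1],
    [[0,0,0],[0,0,-0.32],1],
    [[0,0,0],[0,0,-0.32],1]
  ]
}}

```text
time: 11.95
tool_pos: [0.4527, 0.2553, 0.2113]
ee_rot: [[0.024, 1.0, -0.001], [1.0, -0.024, -0.0], [-0.0, -0.001, -1.0]]
force: [-0.4, -0.4, -1.8]
gripper_width: 0.0355
```

```bash
python3 - <<'E'
from workcell import robot
from h import *
o=robot.get_obs();print(o["tool_pos"],o["force"],o["gripper_width"])
for z in(.212,.0684): print(rel(o,[.5544,.1198,z],np.radians(-8.3)))
E
```

```text
[0.45266612 0.25527744 0.21131386] [-0.39350315 -0.38587258 -1.7735068 ] 0.03548562235945026
(array([-0.0005,  0.0003,  0.0771]), array([-0.266 ,  0.2098, -0.0014]))
(array([-0.0005,  0.0003,  0.0771]), array([-0.2659,  0.2101,  0.2858]))
```

Request:
{"fn": "play_rows", "kwargs": {
  "rows": [
    [[0,0,0.02],[-0.05,0.04,0],1],
    [[0,0,0.04],[-0.12,0.095,0],1],
    [[0,0,0.06],[-0.19,0.15,0],1],
    [[0,0,0.077],[-0.24,0.19,0],1],
    [[0,0,0.077],[-0.266,0.21,0],1],
    [[0,0,0.077],[-0.266,0.21,0],1],
    [[0,0,0.077],[-0.266,0.21,0.06],1],
    [[0,0,0.077],[-0.266,0.21,0.12],1],
    [[0,0,0.077],[-0.266,0.21,0.18],1],
    [[0,0,0.077],[-0.266,0.21,0.23],1],
    [[0,0,0.077],[-0.266,0.21,0.25],1],
    [[0,0,0.077],[-0.266,0.21,0.25],1]
  ]
}}

```text
time: 13.45
tool_pos: [0.5544, 0.1205, 0.0868]
ee_rot: [[0.143, 0.99, -0.001], [0.99, -0.143, 0.0], [-0.0, -0.001, -1.0]]
force: [-0.3, -0.5, -1.0]
gripper_width: 0.0355
```

```bash
python3 - <<'E'
from workcell import robot
from h import *
import pickle
o=robot.get_obs();print(o["tool_pos"],o["ee_rot"][:,1],o["force"],o["gripper_width"])
w=robot.get_image("wrist");s=robot.get_image("scene");t=robot.get_image("top");pickle.dump((w,s,t,o),open("w4.pkl","wb"))
cw=cv2.resize(w["color"][80:330,170:390,::-1],None,fx=1.8,fy=1.8,interpolation=cv2.INTER_CUBIC)
cs=cv2.resize(s["color"][150:265,195:295,::-1],None,fx=4,fy=4,interpolation=cv2.INTER_CUBIC)
C=np.zeros((460,800,3),np.uint8);C[:450,:396]=cw;C[:460,400:]=cs
cv2.imwrite("pics/w4.png",C)
E
```

```text
[0.55443452 0.12052693 0.08679193] [ 9.89665818e-01 -1.43391712e-01 -6.21081650e-04] [-0.30198976 -0.45128714 -1.00346087] 0.03548092178556676
```

View pics/w4.png

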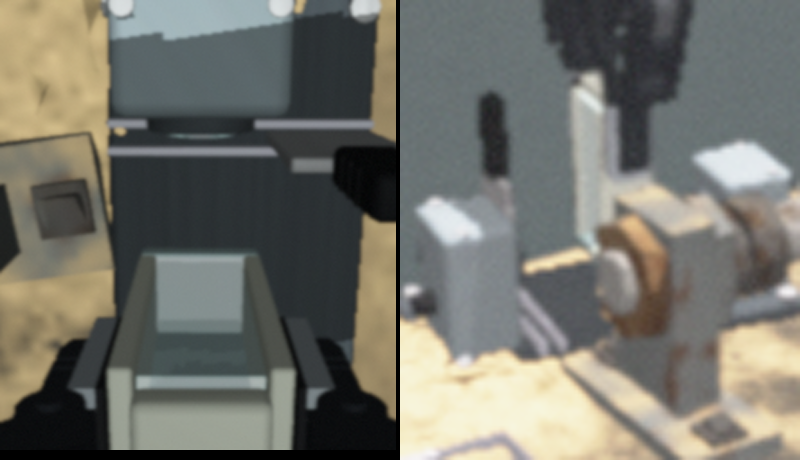

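The wrist crop shows the lamp lens spanning columns 147–255 and the cell centred at about 200, with the guide lines level, so the cell is centred and square. In the scene the tab is moved back and the cell is upright. Next I check the in-hand height by projecting the cell's corners.

```bash
python3 - <<'E'
import pickle
from h import *
w,s,t,o=pickle.load(open("w4.pkl","rb"))
p=np.array(o["tool_pos"]);gx=o["ee_rot"][:,1];gy=o["ee_rot"][:,0]
for n,a,b,h in(("top -x+y",-1,1,.082),("bot -x+y",-1,1,0),("bot +x+y",1,1,0),("plate low +x+y",1,1,.008),("top +x+y",1,1,.082),("top -x-y",-1,-1,.082)):
    P=p+a*.018*gx+b*.013*gy+[0,0,h-.048]
    q=proj(s,P)[0];r=proj(w,P)[0];print(n,P.round(3),"scene crop",(400+4*(q[0]-195),4*(q[1]-150)),"wrist crop",(r-[170,80])*1.8)
E
```

```text
top -x+y [0.538 0.136 0.121] scene crop (np.float64(594.1501061750128), np.float64(115.5453624987698)) wrist crop [ 99.80710244 368.88173566]
bot -x+y [0.538 0.136 0.039] scene crop (np.float64(598.8009579061984), np.float64(277.868514794672)) wrist crop [139.85076502 245.53224775]
bot +x+y [0.574 0.131 0.039] scene crop (np.float64(569.931342187074), np.float64(247.58603279782358)) wrist crop [256.08509928 245.50054901]
plate low +x+y [0.574 0.131 0.047] scene crop (np.float64(569.4040105235939), np.float64(232.60438446989167)) wrist crop [258.36305742 253.01344126]
top +x+y [0.574 0.131 0.121] scene crop (np.float64(564.3452059001313), np.float64(88.882250797383)) wrist crop [293.46801699 368.79246882]
top -x-y [0.535 0.11  0.121] scene crop (np.float64(646.9026724100338), np.float64(106.13869564161587)) wrist crop [105.3968396  488.85326165]
```

```bash
python3 - <<'E'
import pickle
from h import *
w,s,t,o=pickle.load(open("w4.pkl","rb"))
gx=o["ee_rot"][:,1];gy=o["ee_rot"][:,0];m=np.array([.5548,.1228,0])
sc=lambda q:(400+4*(q[0]-195),4*(q[1]-150))
G=lambda x,y,z:sc(proj(s,m+x*gx+y*gy+[0,0,z])[0])
print("tab top c",G(.04,.041,.114))
for a in(-.022,.022):
  for b in(.052,.088,-.052,-.088): print(a,b,np.round(G(a,b,.076)))
im=s["color"][150:265,195:295,::-1]
cv2.imwrite("pics/s4.png",cv2.resize(im[5:75,0:85],None,fx=8,fy=8,interpolation=cv2.INTER_CUBIC))
E
```

```text
tab top c (np.float64(487.1362231295893), np.float64(97.03400088789431))
-0.022 0.052 [516. 226.]
-0.022 0.088 [440. 241.]
-0.022 -0.052 [723. 185.]
-0.022 -0.088 [791. 171.]
0.022 0.052 [482. 189.]
0.022 0.088 [408. 203.]
0.022 -0.052 [684. 151.]
0.022 -0.088 [750. 139.]
```

View pics/s4.png

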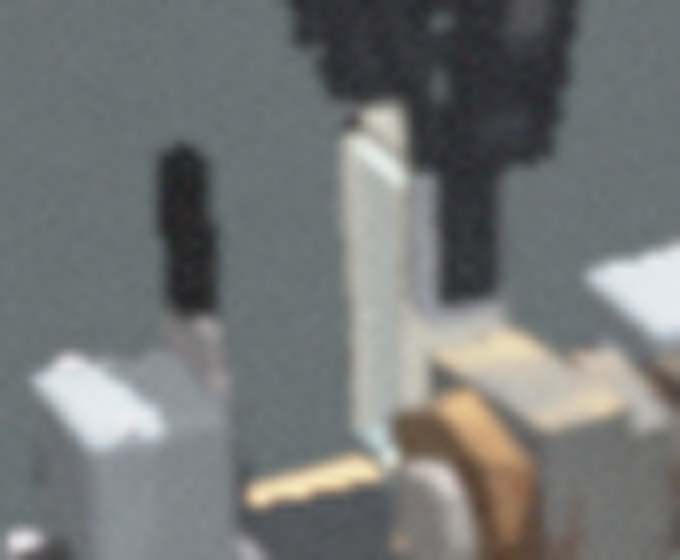

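Request:
{"fn": "play_rows", "kwargs": {
  "rows": [
    [[0,0,0],[0,0,0.012],1],
    [[0,0,0],[0,0,0.025],1],
    [[0,0,0],[0,0,0.038],1],
    [[0,0,0],[0,0,0.038],1],
    [[0,0,0],[0,0,0.038],1],
    [[0,0,0],[0,0,0.038],1],
    [[0,0,0],[0,0,0.038],1],
    [[0,0,0],[0,0,0.038],1]
  ]
}}

```text
time: 14.6
tool_pos: [0.5548, 0.1199, 0.0679]
ee_rot: [[0.144, 0.99, 0.0], [0.99, -0.144, -0.0], [-0.0, 0.0, -1.0]]
force: [-0.3, 0.6, -1.3]
gripper_width: 0.0356
```

```bash
python3 - <<'E'
from workcell import robot
from h import *
o=robot.get_obs();print(o["time"],o["tool_pos"],o["ee_rot"],o["force"],o["gripper_width"])
w=robot.get_image("wrist");s=robot.get_image("scene")
cw=cv2.resize(w["color"][80:330,170:390,::-1],None,fx=1.8,fy=1.8,interpolation=cv2.INTER_CUBIC)
cs=cv2.resize(s["color"][150:265,195:295,::-1],None,fx=4,fy=4,interpolation=cv2.INTER_CUBIC)
C=np.zeros((460,800,3),np.uint8);C[:450,:396]=cw;C[:460,400:]=cs
cv2.imwrite("pics/w5.png",C)
E
```

```text
14.6 [0.55478042 0.11991856 0.06786529] [[ 1.44238819e-01  9.89542905e-01  4.00753934e-05]
 [ 9.89542903e-01 -1.44238815e-01 -8.66337053e-05]
 [-7.99473412e-05  5.21522645e-05 -9.99999995e-01]] [-0.29679587  0.59604794 -1.26553621] 0.03558748922442295
```

View pics/w5.png

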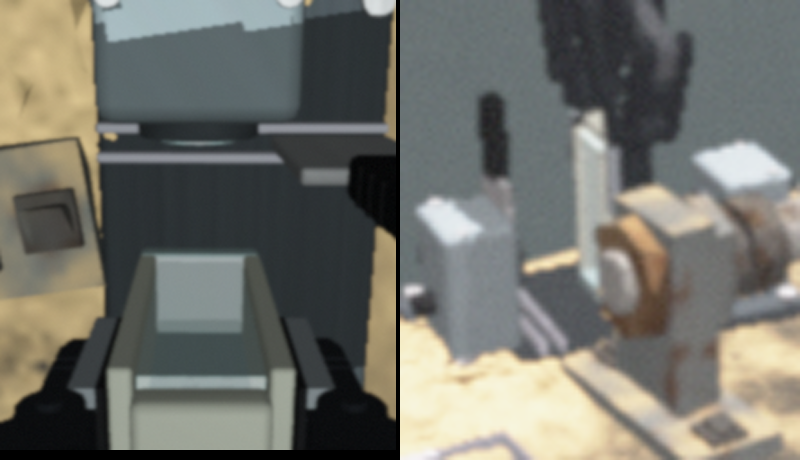

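In the wrist crop the lamp lens (columns 140–260) lines up with the cell (155–243), and the shutter edge (275 and beyond) is clear of the lens. There is no contact force beyond the cell's weight.

```bash
python3 -c "
from workcell import robot
print(robot.sign_off())"
```

```text
the job is handed in; nothing more can be done
None
```

I slid the shutter open first, then lifted the cell by its frosted faces, and handed the job in at about 14.6 s with the arm still holding the cell in the light path.

- **Shutter:** I gripped the tab and pushed it until the force rose to about 29 N at the stop, then let go. The last view shows it still clear of the lamp lens.
- **Position:** In the last wrist view the lamp lens centre is at column 200 and the cell centre at about 199.5, which is within 0.5 mm. The tool is vertical, and the cell is turned square to the gate within about half a degree.
- **Height:** The tool height puts the underside at about 20 mm, so the light passes about 30 mm up the glass, with about 8 mm clear above the foot plate.
- **Contact:** The wrist force at the end was about 1.3 N, roughly the cell's weight, so the cell is not resting on the gate. The grip was set to 40 N, with a steady opening of 35.6 mm.

**Checks that disagreed:**
- The scene camera put the cell about 0.5–3 mm higher than the tool height did. Its calibration was off by a similar amount on the gate itself, so I went with the tool height.
- The top and wrist cameras differed by about 3.5 mm on the gate's position along the light path, which has wide tolerance there.

I viewed 9 pictures and looked closely only at the gate and cell at the end. I did not re-measure the wedge, nut and block, but nothing went near them.

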